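Set a dial gauge against a brake disc for a run-out check

TASK

Get the dial gauge ready for a run-out check of the brake disc: push its magnetic stand along the bench, by the red base only, until the gauge points square at the disc and its plunger rests on the disc's bright braking face, near the outer edge, pressed in by about half of its travel. Nudge it gently so that the plunger never bottoms, keep off the gauge and its post, do not lift or tip the stand, and leave everything else on the bench alone.

Things in the scene. Friction and masses are not known exactly. Their poses are not given: they have to be found in the camera images.
- gauge_stand: Dial-gauge stand, about 0.9 kg in all, loose on the bench and free to slide (its magnet is off). Its base is a red block with a brass stripe, 50 (x) x 62 (y) x 50 (z) mm, with plain flat sides to push on; a small black switch knob stands 13 mm out of its front (+y) side. Origin: centre of the base's underside; z up; +y is the direction in which the gauge points.
- dial_gauge: Post, clamp arm and gauge, fixed on the base; the frame is the same as the stand's. The post (12 mm thick) stands on the base 14 mm ahead (+y) of its centre and reaches 186 mm above the bench. The gauge, a 57 mm round dial with its white face up, hangs between 98 and 120 mm above the bench, its centre 62 mm ahead of the base's centre; a 9 mm stem runs on from it to 106 mm ahead.
- plunger (a joint): Press of the gauge's spring plunger in m: 0 = fully out, 0.010 = bottomed, 0.005 = half of its travel. It slides straight back along the stand's y, against 0.6 N at first and 1.1 N at the bottom; the stand's friction on the bench (4 to 7 N) holds it in place when let go. The red needle turns once, clockwise, over the 10 mm; at 0 it points to the plunger and at half travel away from it.
- plunger_tip (a point): Outermost point of the plunger's red ball tip (8 mm ball), which touches the disc: 135 mm ahead (+y) of the base's centre when fully out, 109 mm above the bench. Axes as the stand's.
- hub_fixture: Brake disc on a wheel hub, held upright by a blue bracket bolted to the bench (immovable). The disc is 280 mm across and 24 mm thick, its axis level. Origin: on the bench, straight under the centre of the disc's outer face; -y points out of that face, square to it, z is up, and x runs along the face (-x is the side nearer to the robot).
- disc_face (a point): Centre of the disc's outer face, on the disc's axis, 165 mm above the bench; axes as the fixture's. The bright drilled braking face is the ring from 75 to 140 mm from this point. Inside 75 mm a dark hat stands 34 mm out of the face (up to 58 mm out at the wheel nuts and studs). The disc's lowest edge is 25 mm above the bench.
- brake_caliper: Bystander: blue brake caliper, 60 x 165 x 82 mm. Origin: centre of its underside.
- brake_pad_a: Bystander: brake pad lying flat, 52 x 140 x 17 mm. Origin: centre of its underside.
- brake_pad_b: Bystander: brake pad lying flat, 52 x 140 x 17 mm. Origin: centre of its underside.
- spray_can: Bystander: yellow spray can with a red cap, 65 mm across, 218 mm high. Origin: centre of its underside.
- socket: Bystander: dark deep socket standing on end, 29 mm across, 78 mm high. Origin: centre of its underside.
- spanner: Bystander: steel spanner, 200 mm long, lying along its x. Origin: its middle, on the bench.
- nut_dish: Bystander: round steel dish with wheel nuts, 120 mm across, 28 mm high. Origin: centre of its underside.

How it is judged:
At the end, for the whole second after the job is handed in: The plunger bears on the outer part of the braking face (98 to 138 mm from the disc's centre), pressed in by 2.5 to 7.5 mm of its 10 mm; the gauge points square at the disc to within 8 degrees; the stand stands flat on the bench, at rest (value of joint plunger between 0.0025 and 0.0075 m and contact force between gauge_stand and hub_fixture above 0.2 N and angle between the y axis of gauge_stand and the y axis of hub_fixture, either way round below 0.14 rad and distance between plunger_tip and disc_face between 0.098 and 0.138 m and angle between gauge_stand's own z axis and vertical below 0.05 rad and height (world z) of gauge_stand below 0.004 m and linear speed of gauge_stand below 0.01 m/s); the robot touches nothing.
It fails at once if the plunger bottoms (pressed more than 9.6 mm) (value of joint plunger above 0.0096 m).
It fails at once if the stand is lifted more than 6 mm off the bench or tipped more than 9 degrees (height (world z) of gauge_stand above 0.006 m or angle between gauge_stand's own z axis and vertical above 0.16 rad).
It fails at once if the robot pushes on the gauge, its arm or its post (more than 1.5 N) (contact force between any of the fingers, the arm and dial_gauge above 1.5 N).
It fails at once if a bystander is moved by more than 15 mm (distance of any of brake_caliper, brake_pad_a, brake_pad_b, spray_can, socket, spanner, nut_dish from where it was at the start of the episode above 0.015 m).
It also fails if it takes over 64 s, if anything falls off the work surface, if the arm or the gripper's body presses on something with over 40 N, if the wrist force passes 120 N, or if a joint passes its speed limit or range.

ROBOT

A 7-joint arm with a two-finger parallel gripper is mounted at the origin on the work surface. World frame = base frame: x ahead of the robot, y to its left, z up, the work surface at z = 0. Lengths are in m, angles in rad, forces in N, time in s.
With the tool pointing down it reaches from about 0.4 to 0.85 m from the base axis. Payload 4.5 kg.
Tool frame: the origin (TCP) lies on the centre line of the jaws, within the pads' length; the fingertips stand ahead of it and the grasp point (between the pads) lies 6 mm ahead of it (r.tcp_to_tips is the x of the fingertips in the tool frame, in m); x points along the fingers, y is the direction in which the jaws open and shut, and the axes are right-handed (so a half turn about x gives the same grasp; the last joint's range is limited). The gripper opens to 88 mm and grips with 3 to 60 N. Pads are 18 mm wide; open, the fingers measure 123 mm over their backs; the gripper's body (75 mm by 187 mm) begins 45 mm behind the grasp point.
Start: joints at [-1.155, 0.689, -0.195, 1.565, 0.157, 0.902, -0.215], TCP at [0.233, 0.58, 0.241] pointing down, gripper open.
Joint ranges: [-3.01, 3.01], [-0.46, 2.08], [-1.47, 1.51], [0.13, 2.56], [-1, 4.14], [0.04, 2.09], [-2.66, 2.66]. Speed limits (rad/s): [2.57, 2.57, 3.14, 3.14, 3.14, 3.14, 3.14].

INTERFACE

Orientations are given as a unit quaternion [x, y, z, w].
In Python, from plant import r gives the robot as it stands.
- The arm moves only by the tool play_rows, never from a script. Its argument "targets" is a list of rows, each a list of 3 entries, a list of its own where there are three numbers: the turn, a rotation vector about the world's x, y, z in rad, then the shift along the world's x, y, z in units of 40 mm (1.0 is 40 mm), then the closure in counts, from 0 (fully open) to 255 (shut). A call has 1 to 5 rows; each row shifts and turns the commanded pose from where the row before left it; what a row does not reach is not made up. A row lasts 1/10 s, in which the tool goes at most 50 mm and 8.59 degrees, less where a joint would pass 70% of its speed; a pose out of reach is approached as far as the arm can. A call is refused whole if a number of a shift passes 1 or a number of a turn 0.15, either way. A call with a gripper value outside its range is refused whole. The fingers move at their own pace and stop on an object; "newtons" is the grip in N (left out, the last holds). Time passes only in rows, so rows that do not move let the fingers close. It gives the time, the measured TCP pose, the force and the opening at its end, in the units of the state.
- r.get_state(): the state, without advancing time (a new reading comes with each control period).
- r.snapshot(name): name is "side" or "top" or "wrist"; returns a dict with "color" (400x640x3 uint8, red, green, blue), "fx", "fy", "cx", "cy" (pixels), "cam_to_world" (4x4, takes a point from camera to world coordinates). Camera axes: x right, y up, looking along -z (the intrinsics and any distortion apply to the point x, -y, -z); pixel columns grow to the right and rows downward; lengths in m; the calibration is good to about 2 mm. The wrist camera is an equidistant fisheye: a pixel r from the principal point sees the ray r / f radians off the axis. A picture is of the moment at which its call begins. There is no depth.
- r.finish_job(): hands the job in, once; it reports no verdict.
The state is a dict: "clock": time; "q": joint angles; "qd": joint speeds; "joint_torque": joint torques, N m; "tool_pos": TCP position; "eef_rot": TCP orientation; "contact_force": force on the tool from outside, world axes, zero at the start; "moment": the same for the moment, N m; "opening": opening from 0.0 (shut) to 1.0 (fully open).
Only numpy, scipy, OpenCV 4.12 (cv2) and the standard library are available. Lean on these libraries where they do the work, as an engineer would, in place of code of your own. Each camera call takes 0.05 s, during which the arm holds its last target.

## Working session

There is one attempt and no reset: what is moved stays moved. The work goes in short steps, Python scripts to look and compute and a tool call to move; the robot and the scene stay as the last step left them, time stands still between calls to the robot, and variables do not carry over. Pictures are saved under pics/ and viewed, and the job is handed in when it is done.

Besides the shell and the picture viewer there is one more tool, called after "Emit:" in YAML: its name, and indented under it one key for each argument. play_rows: Moves the arm, as the interface text tells. Its arguments: {"type":"object","properties":{"targets":{"type":"array","items":{"type":"array"}},"newtons":{"type":"number"}},"required":["targets"]}

```bash
ls; mkdir -p pics
cat > h.py <<'E'
from plant import r
import numpy as np, cv2
def snap(n,f):
    s=r.snapshot(n); cv2.imwrite('pics/'+f+'.png',cv2.cvtColor(s['color'],cv2.COLOR_RGB2BGR))
    np.savez('pics/'+f+'.npz',**s); return s
def ray(s,u,v):
    d=np.array([(u-s['cx'])/s['fx'],-(v-s['cy'])/s['fy'],-1.0]); M=np.array(s['cam_to_world'])
    return M[:3,3],M[:3,:3]@d
def atz(s,u,v,z):
    o,d=ray(s,u,v); return o+d*(z-o[2])/d[2]
def proj(s,p):
    M=np.array(s['cam_to_world']); c=M[:3,:3].T@(np.array(p)-M[:3,3]); return s['cx']+s['fx']*c[0]/-c[2], s['cy']-s['fy']*c[1]/-c[2]
E
python3 - <<'E'
from h import *
for n in ['side','top','wrist']:
    s=snap(n,n+'0'); print(n,s['fx'],s['cx'],s['cy'],np.round(s['cam_to_world'],3).tolist(),[k for k in s])
st=r.get_state();print(st, r.tcp_to_tips)
E
```

```text
pics
side 435.8429757059254 318.86580798166403 199.7664049784716 [[0.899, 0.26, -0.352, 0.104], [-0.437, 0.537, -0.722, -0.989], [0.001, 0.803, 0.596, 0.938], [0.0, 0.0, 0.0, 1.0]] ['color', 'fx', 'fy', 'cx', 'cy', 'cam_to_world']
top 500.51501420103233 318.2607928437899 201.0164343044372 [[-0.018, 0.992, -0.126, 0.385], [-1.0, -0.016, 0.014, -0.013], [0.012, 0.126, 0.992, 1.535], [0.0, 0.0, 0.0, 1.0]] ['color', 'fx', 'fy', 'cx', 'cy', 'cam_to_world']
wrist 309.70691628693146 316.3508782867297 200.01018284100246 [[0.372, -0.881, -0.292, 0.156], [0.928, 0.352, 0.121, 0.611], [-0.004, -0.316, 0.949, 0.384], [0.0, 0.0, 0.0, 1.0]] ['color', 'fx', 'fy', 'cx', 'cy', 'cam_to_world']
{'clock': 0.15, 'q': array([-1.15520277,  0.68978901, -0.19449645,  1.56606304,  0.15727953,
        0.90252345, -0.21510424]), 'qd': array([ 0.00052365, -0.00493887,  0.00031088, -0.00118544,  0.00096896,
       -0.00064024,  0.00037187]), 'joint_torque': array([-4.22053572e-04, -5.27861488e+01, -1.26875751e+00, -1.53585076e+01,
       -5.26505790e-02,  3.82651517e-03,  8.95141216e-05]), 'tool_pos': array([0.23273661, 0.57954702, 0.24050615]), 'eef_rot': array([ 0.13366824,  0.6943187 , -0.13465036,  0.69420719]), 'contact_force': array([-1.10128952, -0.32828217,  1.0040117 ]), 'moment': array([-0.03049274, -0.04170735, -0.02032406]), 'opening': 1.0007775097263794} 0.025
```

View pics/side0.png

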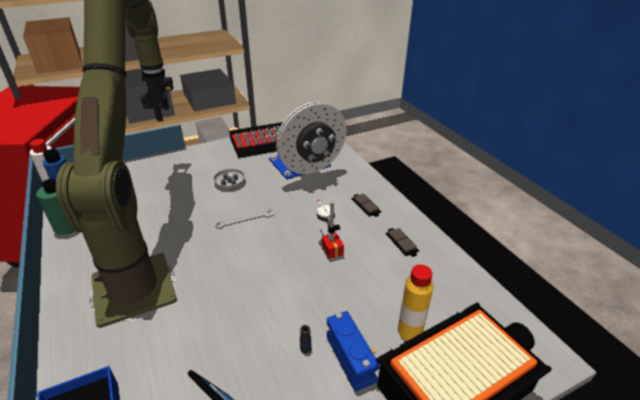

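View pics/top0.png

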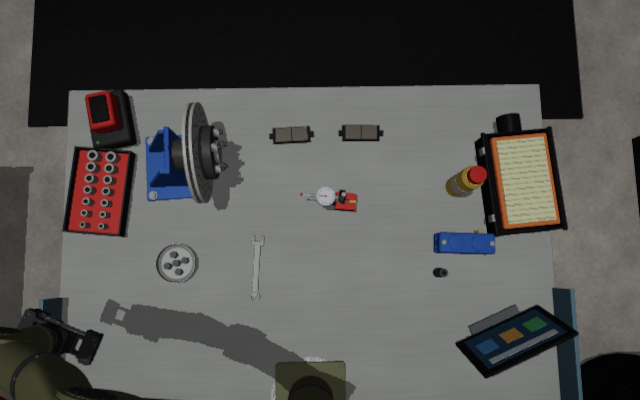

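View pics/wrist0.png

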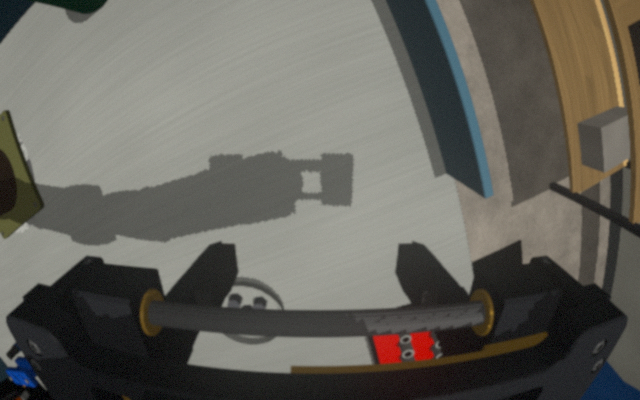

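Run:
```python
import cv2
a=cv2.imread('pics/top0.png')
cv2.imwrite('pics/c1.png',cv2.resize(a[165:235,280:380],None,fx=8,fy=8,interpolation=cv2.INTER_CUBIC))
cv2.imwrite('pics/c2.png',cv2.resize(a[95:215,140:250],None,fx=5,fy=5,interpolation=cv2.INTER_CUBIC))
b=cv2.imread('pics/side0.png')
cv2.imwrite('pics/c3.png',cv2.resize(b[90:270,260:370],None,fx=3.3,fy=3.3,interpolation=cv2.INTER_CUBIC)[:600])
```

```text
(no output)
```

View pics/c1.png

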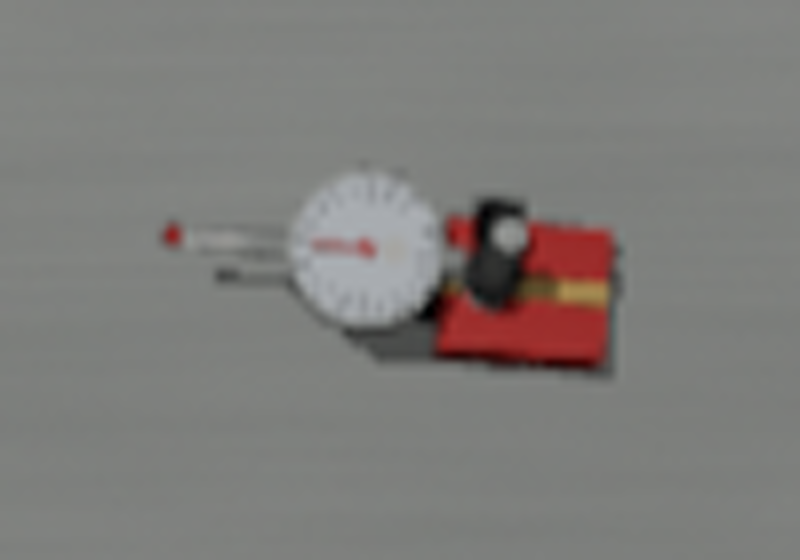

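View pics/c2.png

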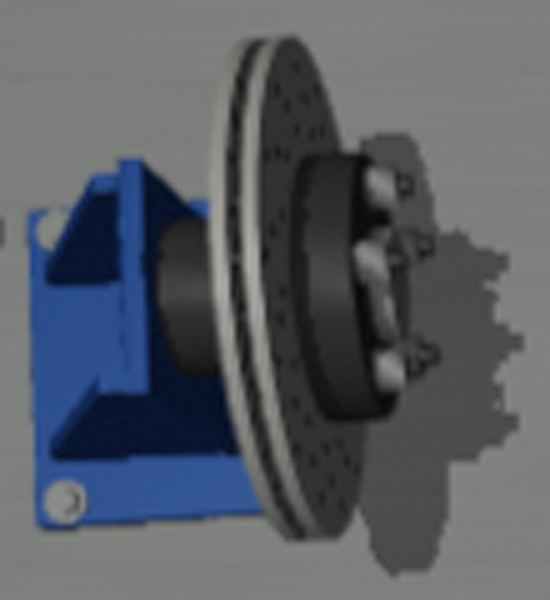

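View pics/c3.png

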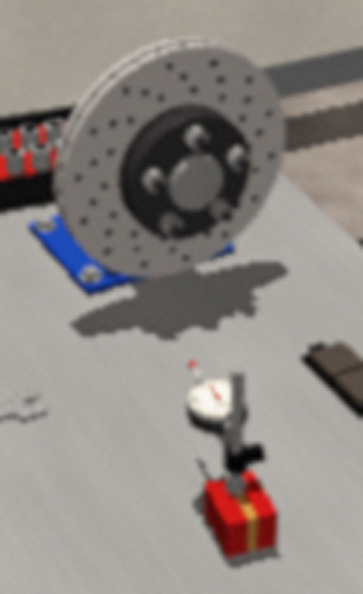

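```bash
cat > fit.py <<'E'
from h import *
from scipy.optimize import least_squares
T=dict(np.load('pics/top0.npz')); S=dict(np.load('pics/side0.npz'))
def un(P,k,o): return (np.array(P,float)+.5)/k-.5+np.array(o)
top=un([(290,37),(270,65),(262,100),(248,180),(244,240),(250,310),(262,400),(280,470),(298,520),(315,541),(335,110),(345,150),(365,430),(366,480),(352,530)],5,(140,95))
side=un([(58,180),(85,115),(125,75),(180,50),(284,120),(284,170),(240,240),(190,268),(150,275),(100,250),(65,215)],3.3,(260,90))
t=np.linspace(0,2*np.pi,400)
def circ(p,z=.165,dep=0):
    x,y,a=p; ex=np.array([np.cos(a),np.sin(a),0]); ey=np.array([-np.sin(a),np.cos(a),0])
    return np.array([x,y,z])+.14*(np.cos(t)[:,None]*ex+np.sin(t)[:,None]*np.array([0,0,1]))+dep*ey
def res(p,each=False):
    out=[]
    for s,P in ((T,top),(S,side)):
        q=np.array([proj(s,c) for c in circ(p)])
        d=np.array([np.min(np.hypot(*(q-a).T)) for a in P]); out.append(d)
    return np.concatenate(out)
if __name__=='__main__':
    p0=[.57,.25,0]
    f=least_squares(res,p0,loss='soft_l1',diff_step=1e-4); print(f.x,np.round(f.fun,1),res(f.x).round(1))
    for dz in (0,):
        pass
    for n,(u,v),z in [('tip',(172,235),.109),('gc',(367,248),.12),('post',(510,233),.186),('c_bf',(613,230),.05),('c_bn',(604,350),.05),('c_fn',(440,345),.05),('c_ff',(447,215),.05),('str_b',(606,292),.05)]:
        u,v=un([(u,v)],8,(280,165))[0]; print(n,atz(T,u,v,z).round(4))
    # bystanders
    for n,u,v in [('padA',291,134),('padB',361,132),('dish',177,263),('spanner1',258,237),('sp2',254,299),('padA-r',313,133),('padA-l',269,135),('padnear',290,143)]:
        print(n,atz(T,u,v,.01).round(3))
E
python3 fit.py
```

```text
[0.70064736 0.28772292 0.02027283] [0.5 0.1 0.2 1.2 1.8 1.3 0.9 0.3 0.4 0.4 0.2 0.  1.  2.4 2.6 0.1 1.2 1.7
 1.3 0.3 1.3 1.4 0.4 0.2 3.6 0.9] [0.5 0.1 0.2 1.2 1.8 1.3 0.9 0.3 0.4 0.4 0.2 0.  1.  2.4 2.6 0.1 1.2 1.7
 1.3 0.3 1.3 1.4 0.4 0.2 3.6 0.9]
tip [0.5878 0.0154 0.109 ]
gc [ 0.5804 -0.0544  0.12  ]
post [ 0.5757 -0.1013  0.186 ]
c_bf [ 0.5954 -0.1488  0.05  ]
c_bn [ 0.5502 -0.1442  0.05  ]
c_fn [ 0.5531 -0.0829  0.05  ]
c_ff [ 0.6021 -0.0866  0.05  ]
str_b [ 0.572  -0.1455  0.05  ]
padA [0.791 0.046 0.01 ]
padB [ 0.795 -0.173  0.01 ]
dish [0.398 0.394 0.01 ]
spanner1 [0.472 0.15  0.01 ]
sp2 [0.287 0.162 0.01 ]
padA-r [ 0.794 -0.023  0.01 ]
padA-l [0.789 0.115 0.01 ]
padnear [0.763 0.05  0.01 ]
```

```bash
cat > ov.py <<'E'
from fit import *
import sys
def ov(p,f):
    a=cv2.imread('pics/top0.png')[95:215,140:250]; a=cv2.resize(a,None,fx=5,fy=5,interpolation=cv2.INTER_CUBIC)
    b=cv2.imread('pics/side0.png')[90:200,260:360]; b=cv2.resize(b,None,fx=5,fy=5,interpolation=cv2.INTER_CUBIC)
    for im,s,o in((a,T,(140,95)),(b,S,(260,90))):
        for dep,c in((0,(0,255,0)),(.024,(0,255,255))):
            q=np.array([proj(s,x) for x in circ(p,dep=dep)]); q=((q-o+.5)*5-.5)
            cv2.polylines(im,[q.round().astype(int)],True,c,1)
    cv2.imwrite('pics/%s_t.png'%f,a); cv2.imwrite('pics/%s_s.png'%f,b)
if __name__=='__main__':
    best=None
    for y0 in(.22,.27,.32):
        for a0 in(-.3,-.15,0,.15,.3):
            f=least_squares(res,[.69,y0,a0],loss='soft_l1',diff_step=1e-3,x_scale=[.01,.01,.05])
            if best is None or f.cost<best.cost: best=f
    print(best.x,best.cost,res(best.x).round(1)); ov(best.x,'ov')
E
python3 ov.py
```

```text
[0.70080105 0.28767776 0.02168188] 13.447128209608344 [0.5 0.1 0.2 1.2 1.9 1.4 1.  0.4 0.5 0.5 0.2 0.1 0.9 2.4 2.5 0.2 1.2 1.6
 1.3 0.3 1.3 1.4 0.4 0.2 3.6 0.8]
```

View pics/ov_t.png

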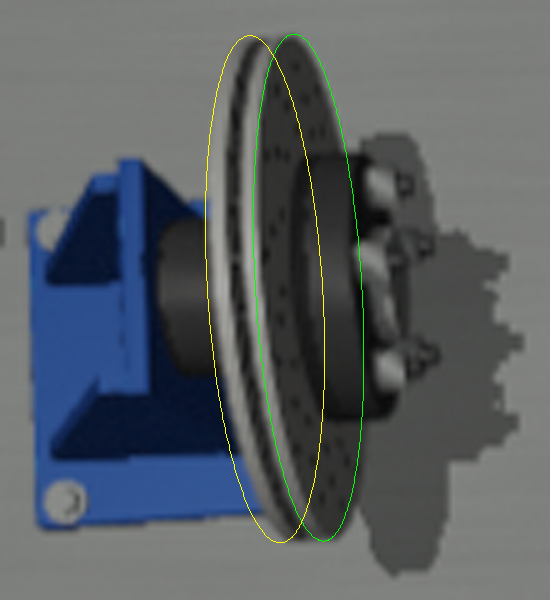

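View pics/ov_s.png

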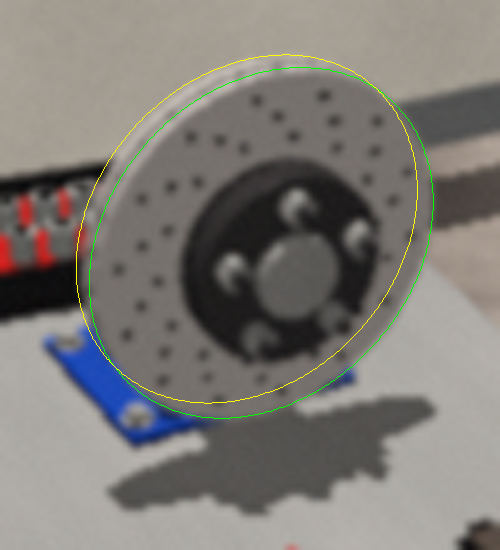

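```bash
cat > rf.py <<'E'
from ov import *
for z in (.01,):
    P=[atz(T,*un([q],5,(140,95))[0],z)[:2] for q in((38,526),(262,513),(32,212))]
    print(np.round(P,3)); d=P[0]-P[1]; print('edge1 yaw',np.arctan2(d[0],-d[1])); d=P[2]-P[0]; print('edge2 yaw',np.arctan2(d[1],d[0]))
# bolt centres
B=[atz(T,*un([q],5,(140,95))[0],.015)[:2] for q in((66,502),(48,228))]; d=B[1]-B[0]; print('bolts',np.round(B,3),np.arctan2(d[1],d[0]))
G={}
for k,s in(('t',T),('s',S)):
    g=cv2.GaussianBlur(s['color'].astype(np.float32),(0,0),1.0)
    G[k]=np.sqrt(sum(cv2.Sobel(g[...,c],cv2.CV_32F,1,0)**2+cv2.Sobel(g[...,c],cv2.CV_32F,0,1)**2 for c in range(3)))
def samp(k,q): return cv2.remap(G[k],q[:,0].astype(np.float32)[None],q[:,1].astype(np.float32)[None],cv2.INTER_LINEAR)[0]
def score(p,dt=(0,0),ds=(0,0)):
    v=0
    for k,s,o in(('t',T,dt),('s',S,ds)):
        q=np.array([proj(s,c) for c in circ(p)])+o
        v+=np.minimum(samp(k,q),120).mean()
    return v
from scipy.optimize import differential_evolution
f=differential_evolution(lambda p:-score(p[:3],p[3:5],p[5:7]),[(.67,.73),(.26,.31),(-.15,.15)]+[(-1,1)]*4,seed=1,maxiter=40,popsize=10)
print(f.x.round(4),f.fun); ov(f.x[:3],'ov2')
E
python3 rf.py
```

```text
[[0.591 0.488]
 [0.597 0.352]
 [0.788 0.497]]
edge1 yaw -3.0989583326514603
edge2 yaw 0.04402810089565326
bolts [[0.605 0.47 ]
 [0.777 0.485]] 0.08825681292881567
[ 0.7009  0.2824  0.0336 -0.1603  0.3286  0.0727  0.0727] -226.32901000976562
```

View pics/ov2_t.png

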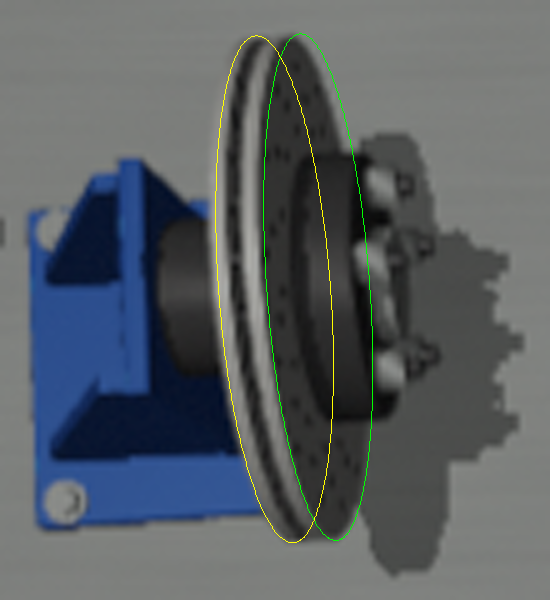

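View pics/ov2_s.png

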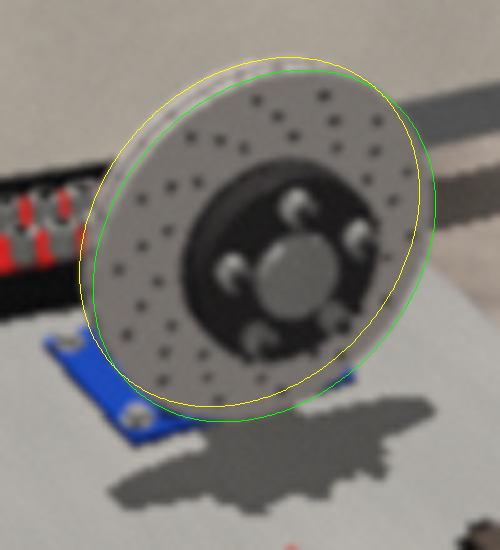

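```bash
cat > tgt.py <<'E'
from h import *
from scipy.spatial.transform import Rotation as R
def Rt(yaw,t,sg):
    d=np.array([-np.sin(yaw),np.cos(yaw),0]); x=np.sin(t)*d-np.cos(t)*np.array([0,0,1]); y=sg*np.array([np.cos(yaw),np.sin(yaw),0])
    return R.from_matrix(np.c_[x,y,np.cross(x,y)])
def show(yaw,t,pos=None):
    s=r.get_state(); c=R.from_quat(s['eef_rot'])
    print('t',s['clock'],'pos',s['tool_pos'].round(4),'q',s['q'].round(2),'F',s['contact_force'].round(1),'op',round(s['opening'],3))
    print('x',c.as_matrix()[:,0].round(3),'y',c.as_matrix()[:,1].round(3),'tips',(s['tool_pos']+c.as_matrix()[:,0]*.025).round(4))
    for sg in(1,-1): print(sg,(Rt(yaw,t,sg)*c.inv()).as_rotvec().round(4))
    if pos is not None: print('shift units',((np.array(pos)-s['tool_pos'])/.04).round(3))
E
python3 -c "
from tgt import *
show(-.1,.35,[.54,-.23,.24])"
```

```text
t 0.15 pos [0.2327 0.5795 0.2405] q [-1.16  0.69 -0.19  1.57  0.16  0.9  -0.22] F [-1.1 -0.3  1. ] op 1.001
x [-0.    -0.001 -1.   ] y [ 0.373  0.928 -0.001] tips [0.2327 0.5795 0.2155]
1 [ 0.3218  0.1932 -1.2753]
-1 [ 0.2111 -0.3455  1.8314]
shift units [ 7.6820e+00 -2.0239e+01 -1.3000e-02]
```

Emit:
play_rows:
  targets:
    - [[0.015, 0.009, -0.06], [0.2, -0.8, 0.2], 212]
    - [[0.015, 0.009, -0.06], [0.36, -0.96, 0.1], 212]
    - [[0.015, 0.009, -0.06], [0.36, -0.96, 0], 212]
    - [[0.015, 0.009, -0.06], [0.36, -0.96, 0], 212]
    - [[0.015, 0.009, -0.06], [0.36, -0.96, 0], 212]
  newtons: 20

```text
clock: 0.65
tool_pos: [0.2988, 0.3928, 0.2531]
eef_rot: [0.26, 0.686, -0.214, 0.645]
contact_force: [0.0, 0.0, -0.9]
opening: 0.572
```

Emit:
play_rows:
  targets:
    - [[0.015, 0.009, -0.06], [0.36, -0.96, 0], 212]
    - [[0.015, 0.009, -0.06], [0.36, -0.96, 0], 212]
    - [[0.015, 0.009, -0.06], [0.36, -0.96, 0], 212]
    - [[0.015, 0.009, -0.06], [0.36, -0.96, 0], 212]
    - [[0.015, 0.009, -0.06], [0.36, -0.96, 0], 212]

```text
clock: 1.15
tool_pos: [0.3708, 0.2009, 0.2532]
eef_rot: [0.379, 0.661, -0.288, 0.58]
contact_force: [1.2, -0.0, 0.1]
opening: 0.168
```

Emit:
play_rows:
  targets:
    - [[0.015, 0.009, -0.06], [0.36, -0.96, 0], 212]
    - [[0.015, 0.009, -0.06], [0.36, -0.96, 0], 212]
    - [[0.015, 0.009, -0.06], [0.36, -0.96, 0], 212]
    - [[0.015, 0.009, -0.06], [0.36, -0.96, 0], 212]
    - [[0.015, 0.009, -0.06], [0.36, -0.96, 0], 212]

```text
clock: 1.65
tool_pos: [0.4428, 0.0086, 0.2532]
eef_rot: [0.488, 0.62, -0.355, 0.501]
contact_force: [0.3, 0.4, -0.1]
opening: 0.165
```

```bash
python3 -c "
from tgt import *
show(-.1,.35,[.565,-.26,.24])"
```

```text
t 1.65 pos [0.4428 0.0086 0.2532] q [ 0.23  0.48 -0.25  2.05 -0.23  0.66  0.46] F [ 0.3  0.4 -0.1] op 0.165
x [-0.022  0.251 -0.968] y [0.961 0.271 0.049] tips [0.4422 0.0149 0.229 ]
1 [ 0.0961  0.0578 -0.3723]
-1 [ 0.0071 -0.8347  2.6402]
shift units [ 3.056 -6.716 -0.329]
```

Emit:
play_rows:
  targets:
    - [[0.014, 0.008, -0.053], [0.3, -0.96, 0], 212]
    - [[0.014, 0.008, -0.053], [0.3, -0.96, 0], 212]
    - [[0.014, 0.008, -0.053], [0.3, -0.96, 0], 212]
    - [[0.014, 0.008, -0.053], [0.4, -0.96, 0], 212]
    - [[0.014, 0.008, -0.053], [0.5, -0.96, 0], 212]

```text
clock: 2.15
tool_pos: [0.5142, -0.1834, 0.253]
eef_rot: [0.576, 0.573, -0.406, 0.419]
contact_force: [1.0, 0.2, -1.0]
opening: 0.168
```

Emit:
play_rows:
  targets:
    - [[0.013, 0.009, -0.053], [0.6, -0.95, 0], 212]
    - [[0.013, 0.009, -0.054], [0.65, -0.95, 0], 212]
    - [[0, 0, 0], [0, 0, 0], 212]
    - [[0, 0, 0], [0, 0, 0], 212]

```text
clock: 2.55
tool_pos: [0.5642, -0.2581, 0.2521]
eef_rot: [0.607, 0.55, -0.425, 0.385]
contact_force: [-0.6, 0.3, -0.9]
opening: 0.17
```

```bash
python3 -c "
from tgt import *
show(-.1,.35,[.568,-.23,.05])
snap('wrist','w1')
snap('top','t1')
import cv2
a=cv2.imread('pics/t1.png')
cv2.imwrite('pics/t1c.png',cv2.resize(a[150:300,280:480],None,fx=4,fy=4,interpolation=cv2.INTER_CUBIC))"
```

```text
t 2.55 pos [ 0.5642 -0.2581  0.2521] q [ 0.58  0.75 -0.12  1.44 -0.27  1.1   0.53] F [-0.6  0.3 -0.9] op 0.17
x [ 0.033  0.341 -0.94 ] y [ 0.995 -0.098 -0.001] tips [ 0.565  -0.2496  0.2287]
1 [ 0.0005 -0.0009 -0.002 ]
-1 [-0.1051 -1.0707  2.9499]
shift units [ 0.096  0.702 -5.054]
```

View pics/w1.png

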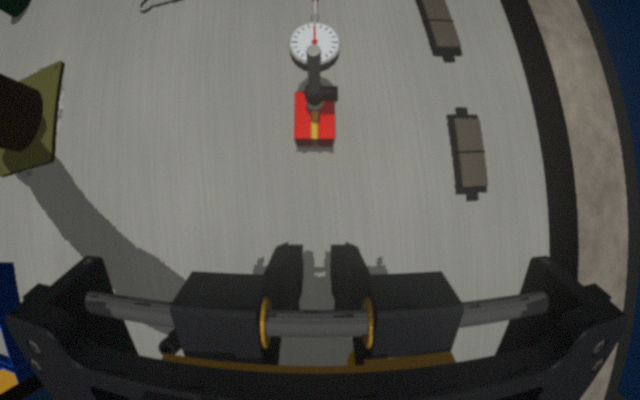

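View pics/t1c.png

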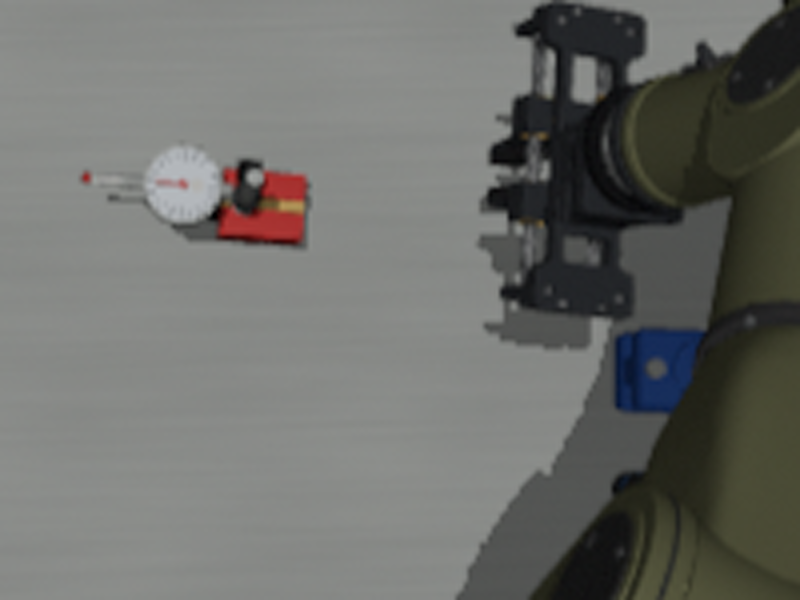

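```bash
python3 -c "
from h import *
T=dict(np.load('pics/top0.npz'))
for n,u,v,z in [('cal',434,234,.082),('cal',434,253,.082),('cal r',494,234,.082),('can cap',478,175,.218),('can base',455,190,.0),('socket',436,272,.078)]: print(n,atz(T,u,v,z).round(3))
"
```

```text
cal [ 0.468 -0.369  0.082]
cal [ 0.413 -0.367  0.082]
cal r [ 0.465 -0.545  0.082]
can cap [ 0.616 -0.462  0.218]
can base [ 0.608 -0.461  0.   ]
socket [ 0.358 -0.371  0.078]
```

Emit:
play_rows:
  targets:
    - [[0, 0, 0], [0, 0.2, -0.9], 212]
    - [[0, 0, 0], [0, 0.2, -0.9], 212]
    - [[0, 0, 0], [0, 0.2, -0.9], 212]
    - [[0, 0, 0], [0, 0.2, -0.9], 212]
    - [[0, 0, 0], [0, 0.15, -0.8], 212]

```text
clock: 3.15
tool_pos: [0.5638, -0.2169, 0.0764]
eef_rot: [0.606, 0.552, -0.424, 0.386]
contact_force: [0.6, -0.4, 0.1]
opening: 0.169
```

Emit:
play_rows:
  targets:
    - [[0, 0, 0], [0, 0, -0.5], 212]
    - [[0, 0, 0], [0, 0, -0.25], 212]
    - [[0, 0, 0], [0, 0, 0], 212]

```text
clock: 3.45
tool_pos: [0.5636, -0.2184, 0.0466]
eef_rot: [0.606, 0.551, -0.425, 0.385]
contact_force: [0.5, -0.8, 0.1]
opening: 0.166
```

```bash
python3 -c "
from tgt import *
show(-.1,.35,[.57,-.17,.0455])
for n in ('wrist','side'): snap(n,n[0]+'2')
import cv2
b=cv2.imread('pics/s2.png')
cv2.imwrite('pics/s2c.png',cv2.resize(b[150:300,260:420],None,fx=4,fy=4,interpolation=cv2.INTER_CUBIC))"
```

```text
t 3.45 pos [ 0.5636 -0.2184  0.0466] q [ 0.56  1.   -0.17  1.63 -0.3   0.67  0.61] F [ 0.5 -0.8  0.1] op 0.166
x [ 0.031  0.342 -0.939] y [ 0.995 -0.096 -0.002] tips [ 0.5644 -0.2098  0.0232]
1 [-0.0002 -0.0015 -0.0041]
-1 [-0.103  -1.0713  2.9479]
shift units [ 0.159  1.209 -0.029]
```

View pics/w2.png

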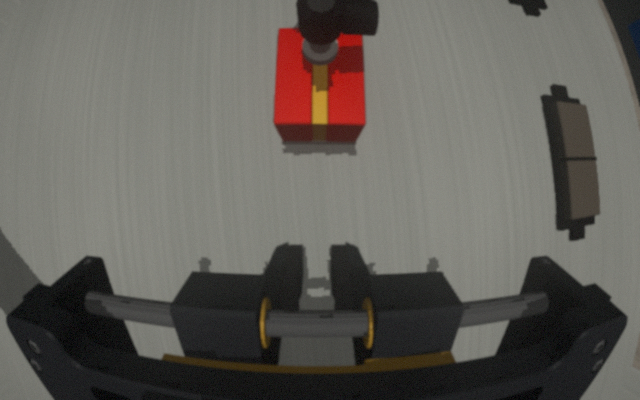

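View pics/s2c.png

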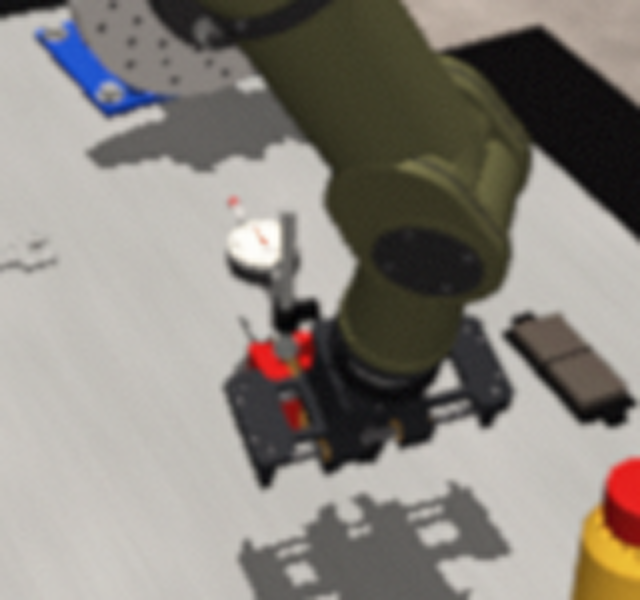

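Emit:
play_rows:
  targets:
    - [[0, 0, 0], [0.04, 0.4, 0], 212]
    - [[0, 0, 0], [0.04, 0.4, 0], 212]
    - [[0, 0, 0], [0.03, 0.3, 0], 212]
    - [[0, 0, 0], [0.02, 0.15, 0], 212]
    - [[0, 0, 0], [0.02, 0.15, 0], 212]

```text
clock: 4.05
tool_pos: [0.5706, -0.1626, 0.0474]
eef_rot: [0.606, 0.551, -0.424, 0.386]
contact_force: [-0.1, -1.0, 0.4]
opening: 0.173
```

```bash
python3 -c "
from tgt import *
show(-.1,.35)
for n in ('wrist',): snap(n,n[0]+'3')
"
```

```text
t 4.05 pos [ 0.5706 -0.1626  0.0474] q [ 0.48  0.98 -0.18  1.7  -0.33  0.59  0.56] F [-0.1 -1.   0.4] op 0.173
x [ 0.033  0.34  -0.94 ] y [ 0.995 -0.096  0.001] tips [ 0.5715 -0.1541  0.0239]
1 [ 0.0012  0.0005 -0.0039]
-1 [-0.1061 -1.0689  2.9481]
```

View pics/w3.png

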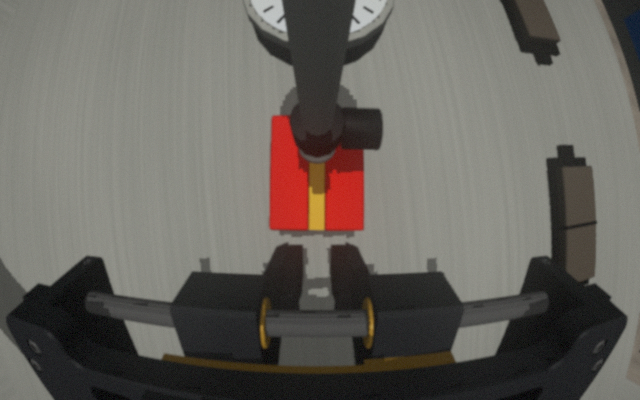

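Emit:
play_rows:
  targets:
    - [[0.124, -0.012, 0], [0, -0.2, 0], 212]
    - [[0.124, -0.012, 0], [0, -0.1, -0.05], 212]
    - [[0, 0, 0], [0, 0, -0.03], 212]
    - [[0, 0, 0], [0, 0, 0], 212]

```text
clock: 4.5
tool_pos: [0.5697, -0.177, 0.0429]
eef_rot: [0.655, 0.593, -0.347, 0.313]
contact_force: [0.1, -0.1, 0.9]
opening: 0.17
```

```bash
python3 -c "
from tgt import *
show(-.1,.6)
for n in ('wrist','side'): snap(n,n[0]+'4')
import cv2
b=cv2.imread('pics/s4.png')
cv2.imwrite('pics/s4c.png',cv2.resize(b[150:300,260:420],None,fx=4,fy=4,interpolation=cv2.INTER_CUBIC))
"
```

```text
t 4.5 pos [ 0.5697 -0.177   0.0429] q [ 0.68  1.09 -0.32  1.57 -0.38  0.78  0.69] F [ 0.1 -0.1  0.9] op 0.17
x [ 0.055  0.56  -0.827] y [ 0.995 -0.1   -0.001] tips [ 0.5711 -0.1631  0.0222]
1 [ 0.0028 -0.0016  0.0003]
-1 [ 0.1752  1.7608 -2.5946]
```

View pics/w4.png

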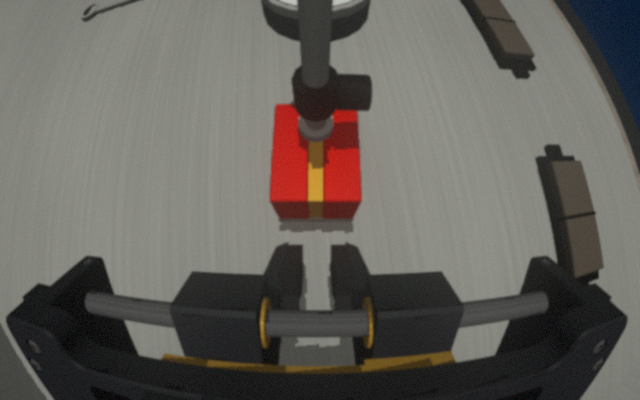

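View pics/s4c.png

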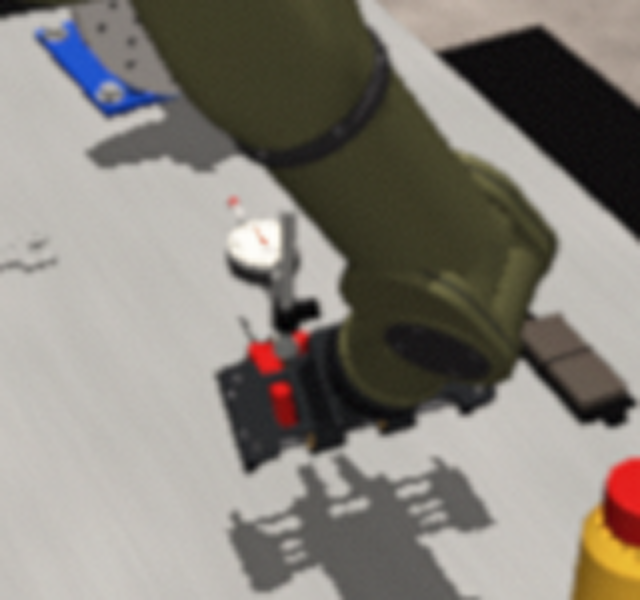

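Emit:
play_rows:
  targets:
    - [[0, 0, 0], [0.01, 0.1, 0], 212]
    - [[0, 0, 0], [0.01, 0.1, 0], 212]
    - [[0, 0, 0], [0.01, 0.1, 0], 212]
    - [[0, 0, 0], [0.01, 0.1, 0], 212]

```text
clock: 5.0
tool_pos: [0.5722, -0.1585, 0.0443]
eef_rot: [0.654, 0.594, -0.346, 0.314]
contact_force: [0.4, 0.4, 0.2]
opening: 0.166
```

```bash
python3 -c "
from tgt import *
show(-.1,.6)
for n in ('wrist','side'): snap(n,n[0]+'5')
"
```

```text
t 5.0 pos [ 0.5722 -0.1585  0.0443] q [ 0.66  1.08 -0.33  1.6  -0.39  0.75  0.68] F [0.4 0.4 0.2] op 0.166
x [ 0.054  0.56  -0.826] y [ 0.995 -0.096  0.   ] tips [ 0.5736 -0.1445  0.0236]
1 [ 0.002   0.0003 -0.004 ]
-1 [-0.1737 -1.7607  2.5916]
```

View pics/w5.png

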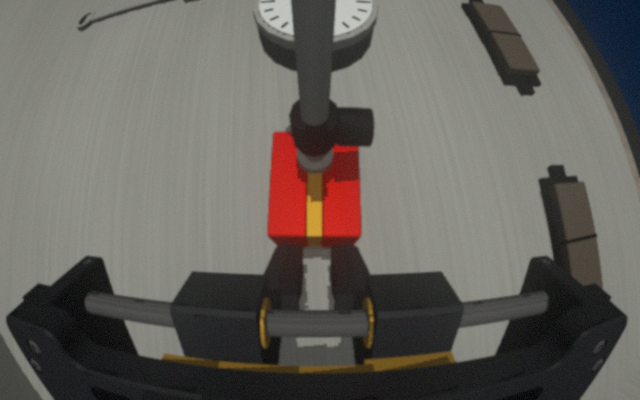

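Emit:
play_rows:
  targets:
    - [[0, 0, 0], [0.01, 0.1, 0], 212]
    - [[0, 0, 0], [0.01, 0.1, 0], 212]
    - [[0, 0, 0], [0.01, 0.1, 0], 212]

```text
clock: 5.4
tool_pos: [0.5739, -0.1526, 0.0435]
eef_rot: [0.655, 0.591, -0.348, 0.317]
contact_force: [-2.0, -10.7, 5.1]
opening: 0.167
```

```bash
python3 -c "
from tgt import *
show(-.1,.6)
for n in ('wrist','top'): snap(n,n[0]+'6')
import cv2
a=cv2.imread('pics/t6.png')
cv2.imwrite('pics/t6c.png',cv2.resize(a[165:235,280:380],None,fx=8,fy=8,interpolation=cv2.INTER_CUBIC))
"
```

```text
t 5.4 pos [ 0.5739 -0.1526  0.0435] q [ 0.65  1.08 -0.34  1.61 -0.39  0.73  0.68] F [ -2.  -10.7   5.1] op 0.167
x [ 0.059  0.554 -0.831] y [ 0.995 -0.101  0.003] tips [ 0.5753 -0.1388  0.0227]
1 [0.0097 0.0021 0.0014]
-1 [-0.181  -1.752   2.6007]
```

View pics/w6.png

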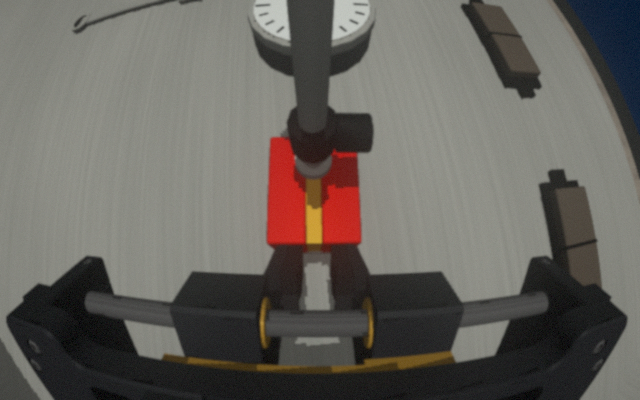

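View pics/t6c.png

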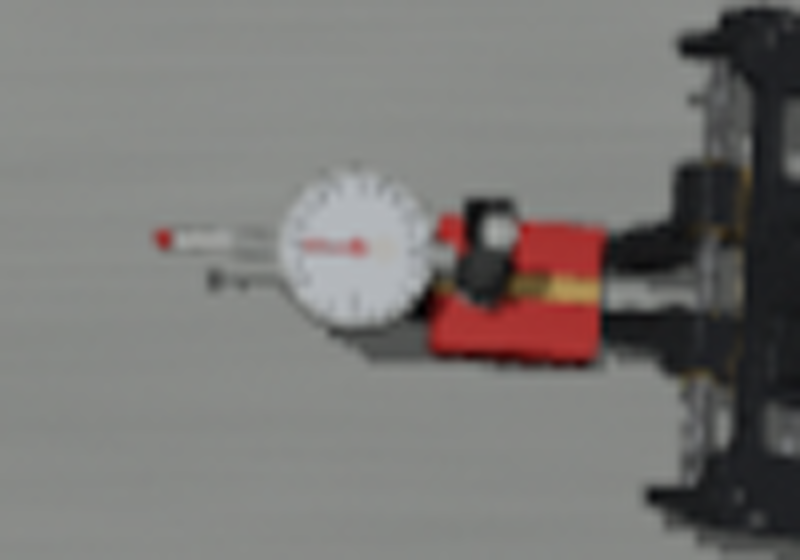

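Emit:
play_rows:
  targets:
    - [[0, 0, 0.006], [0.024, 0.2, 0], 212]
    - [[0, 0, 0.007], [0.024, 0.2, 0], 212]
    - [[0, 0, 0.007], [0.024, 0.2, 0], 212]
    - [[0, 0, 0.007], [0.024, 0.2, 0], 212]
    - [[0, 0, 0.007], [0.024, 0.2, 0], 212]

```text
clock: 6.0
tool_pos: [0.5795, -0.1128, 0.0436]
eef_rot: [0.645, 0.601, -0.343, 0.323]
contact_force: [-1.7, -9.6, 3.9]
opening: 0.169
```

```bash
cat > lk.py <<'E'
from tgt import *
import sys
k=sys.argv[1]; show(float(sys.argv[2]),.6)
ub=int(sys.argv[3]) if len(sys.argv)>3 else 270
for n in ('wrist','top'): snap(n,n[0]+k)
a=cv2.imread('pics/t%s.png'%k)
cv2.imwrite('pics/t%sc.png'%k,cv2.resize(a[165:235,ub:ub+100],None,fx=8,fy=8,interpolation=cv2.INTER_CUBIC))
E
python3 lk.py 7 -.066
```

```text
t 6.0 pos [ 0.5795 -0.1128  0.0436] q [ 0.59  1.07 -0.35  1.64 -0.4   0.69  0.66] F [-1.7 -9.6  3.9] op 0.169
x [ 0.041  0.555 -0.831] y [ 0.998 -0.068  0.004] tips [ 0.5806 -0.0989  0.0229]
1 [0.0099 0.0035 0.0023]
-1 [-0.1235 -1.7567  2.601 ]
```

View pics/w7.png

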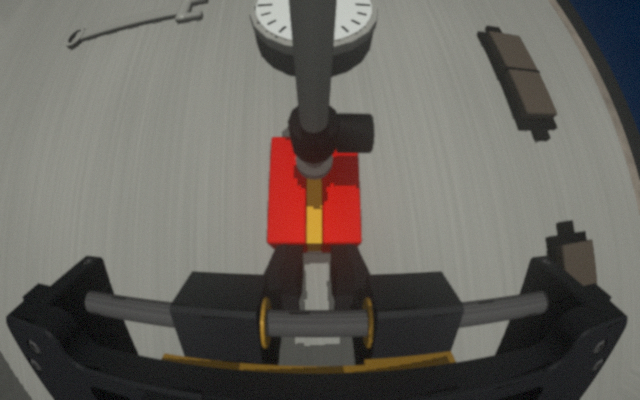

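View pics/t7c.png

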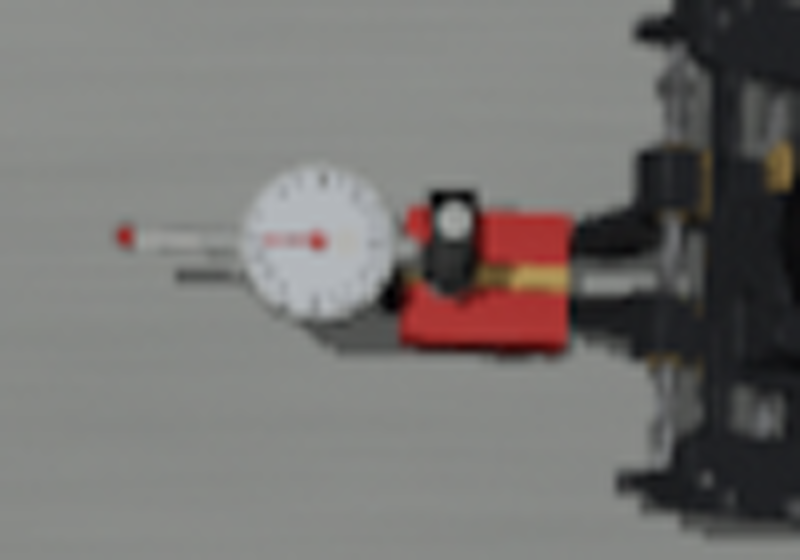

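Emit:
play_rows:
  targets:
    - [[0, 0, 0.007], [0.024, 0.2, 0], 212]
    - [[0, 0, 0.007], [0.024, 0.2, 0], 212]
    - [[0, 0, 0.007], [0.024, 0.2, 0], 212]
    - [[0, 0, 0.007], [0.024, 0.2, 0], 212]
    - [[0, 0, 0.007], [0.024, 0.2, 0], 212]

```text
clock: 6.6
tool_pos: [0.5845, -0.0727, 0.0436]
eef_rot: [0.635, 0.613, -0.337, 0.329]
contact_force: [-0.8, -9.5, 4.4]
opening: 0.168
```

Emit:
play_rows:
  targets:
    - [[0, 0, 0.007], [0.024, 0.2, 0], 212]
    - [[0, 0, 0.007], [0.024, 0.2, 0], 212]
    - [[0, 0, 0.007], [0.024, 0.2, 0], 212]
    - [[0, 0, 0.007], [0.024, 0.2, 0], 212]
    - [[0, 0, 0.007], [0.024, 0.2, 0], 212]

```text
clock: 7.1
tool_pos: [0.5893, -0.0326, 0.0435]
eef_rot: [0.624, 0.624, -0.331, 0.334]
contact_force: [-0.1, -10.9, 5.2]
opening: 0.169
```

```bash
python3 lk.py 8 .004 230
python3 - <<'E'
from h import *
from fit import un
for k,o,pts in (('t7',270,[(125,236,.109),(318,240,.12)]),):
    T=dict(np.load('pics/%s.npz'%k))
    for u,v,z in pts: print(atz(T,*un([(u,v)],8,(o,165))[0],z).round(4))
E
```

```text
t 7.1 pos [ 0.5893 -0.0326  0.0435] q [ 0.48  1.07 -0.38  1.67 -0.42  0.63  0.63] F [ -0.1 -10.9   5.2] op 0.169
x [ 0.002  0.557 -0.831] y [1.    0.002 0.004] tips [ 0.5894 -0.0187  0.0228]
1 [0.0092 0.0036 0.002 ]
-1 [ 6.0000e-04 -1.7617e+00  2.6008e+00]
[0.5882 0.061  0.109 ]
[ 0.584  -0.0084  0.12  ]
```

View pics/t8c.png

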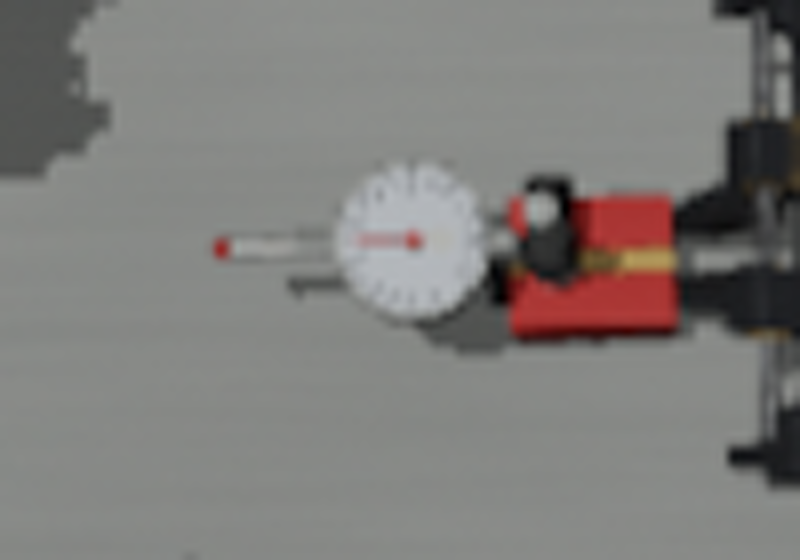

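```bash
cat > m.py <<'E'
from h import *
from fit import un
import sys
k,o=sys.argv[1],int(sys.argv[2]); T=dict(np.load('pics/%s.npz'%k)); v=list(map(float,sys.argv[3:]))
a=atz(T,*un([v[:2]],8,(o,165))[0],.109);b=atz(T,*un([v[2:4]],8,(o,165))[0],.12)
d=a-b;print(a.round(4),b.round(4),'yaw',np.arctan2(-d[0],d[1]).round(3))
E
python3 m.py t8 230 222 248 413 241
```

```text
[0.5851 0.141  0.109 ] [0.585  0.0718 0.12  ] yaw -0.002
```

Emit:
play_rows:
  targets:
    - [[0, 0, 0.004], [0.03, 0.2, 0], 212]
    - [[0, 0, 0.004], [0.03, 0.2, 0], 212]
    - [[0, 0, 0.004], [0.03, 0.2, 0], 212]
    - [[0, 0, 0.004], [0.03, 0.2, 0], 212]
    - [[0, 0, 0.004], [0.03, 0.2, 0], 212]

```text
clock: 7.7
tool_pos: [0.5951, 0.0076, 0.0435]
eef_rot: [0.617, 0.63, -0.328, 0.337]
contact_force: [-0.4, -10.2, 5.3]
opening: 0.167
```

Emit:
play_rows:
  targets:
    - [[0, 0, 0.004], [0.03, 0.2, 0], 212]
    - [[0, 0, 0.004], [0.03, 0.2, 0], 212]
    - [[0, 0, 0.004], [0.03, 0.2, 0], 212]
    - [[0, 0, 0.004], [0.03, 0.2, 0], 212]
    - [[0, 0, 0.004], [0.03, 0.2, 0], 212]

```text
clock: 8.2
tool_pos: [0.601, 0.0477, 0.0434]
eef_rot: [0.611, 0.637, -0.325, 0.34]
contact_force: [-1.0, -10.9, 6.2]
opening: 0.169
```

```bash
python3 lk.py 9 .044 190; python3 -c "
from h import *
snap('side','s9')
b=cv2.imread('pics/s9.png')
cv2.imwrite('pics/s9c.png',cv2.resize(b[90:240,240:400],None,fx=4,fy=4,interpolation=cv2.INTER_CUBIC))"
```

```text
t 8.2 pos [0.601  0.0477 0.0434] q [ 0.36  1.07 -0.4   1.69 -0.44  0.58  0.57] F [ -1.  -10.9   6.2] op 0.169
x [-0.022  0.557 -0.83 ] y [0.999 0.043 0.002] tips [0.6005 0.0616 0.0227]
1 [0.0084 0.0029 0.0015]
-1 [ 0.073  -1.7612  2.6002]
```

View pics/t9c.png

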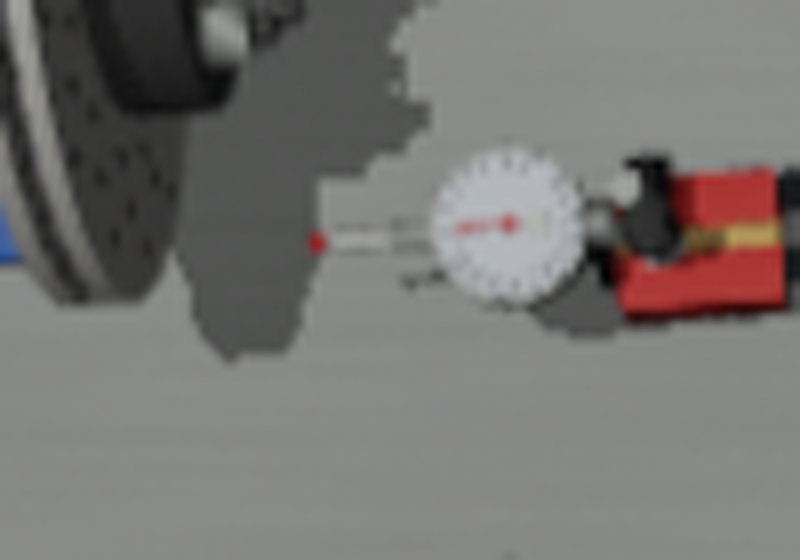

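View pics/s9c.png

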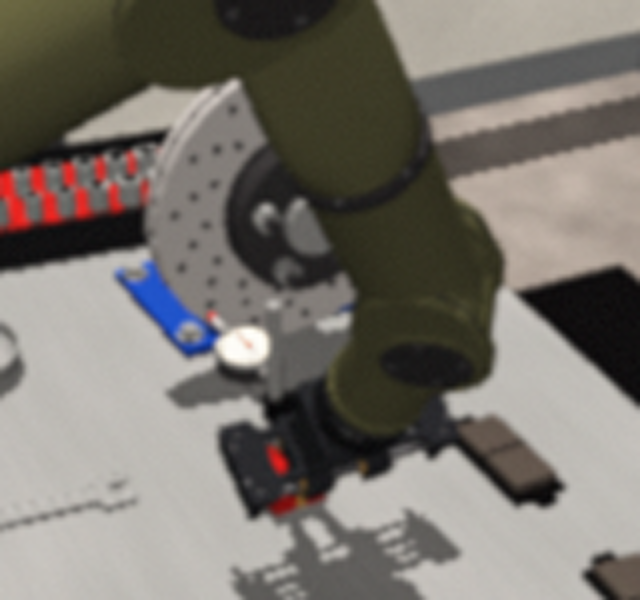

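View pics/w9.png

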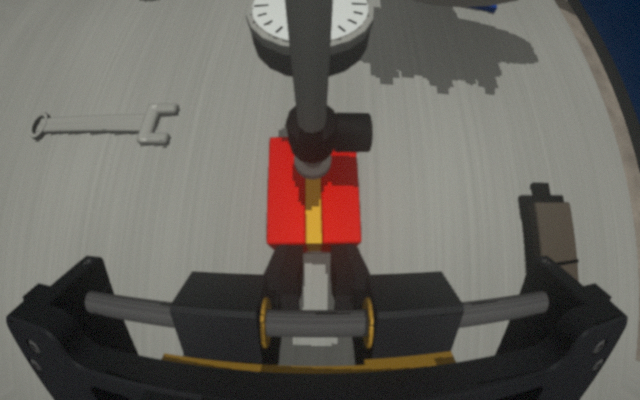

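```bash
python3 m.py t9 190 318 243 508 224
```

```text
[0.5882 0.2213 0.109 ] [0.5924 0.1519 0.12  ] yaw 0.06
```

Emit:
play_rows:
  targets:
    - [[0, 0, 0], [0.03, 0.2, 0], 212]
    - [[0, 0, 0], [0.03, 0.2, 0], 212]
    - [[0, 0, -0.002], [0.03, 0.2, 0], 212]
    - [[0, 0, -0.002], [0.025, 0.15, 0], 212]
    - [[0, 0, -0.002], [0.02, 0.1, 0], 212]

```text
clock: 8.85
tool_pos: [0.606, 0.0827, 0.0434]
eef_rot: [0.613, 0.636, -0.325, 0.339]
contact_force: [-0.2, -9.7, 4.9]
opening: 0.169
```

```bash
python3 lk.py 10 .04 180
```

```text
t 8.85 pos [0.606  0.0827 0.0434] q [ 0.31  1.07 -0.41  1.69 -0.47  0.54  0.54] F [-0.2 -9.7  4.9] op 0.169
x [-0.02   0.558 -0.829] y [0.999 0.038 0.002] tips [0.6055 0.0966 0.0227]
1 [0.0071 0.002  0.0024]
-1 [-0.0663  1.7627 -2.5984]
```

View pics/t10c.png

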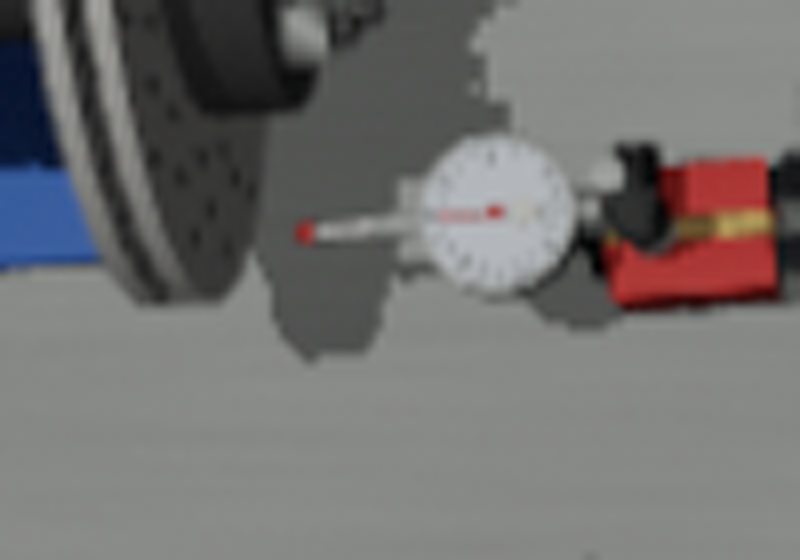

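```bash
python3 m.py t10 180 305 231 495 212; python3 -c "
from h import *
T=dict(np.load('pics/t10.npz'))
for y in(.275,.28,.285): print(y,(np.array(proj(T,(.593,y,.109)))-[180,165])*8)
print((np.array(proj(T,(.593,.2563+.004,.109)))-[180,165])*8)"
```

```text
[0.5931 0.2546 0.109 ] [0.5972 0.185  0.12  ] yaw 0.06
0.275 [244.6282873  228.63746685]
0.28 [230.65549671 228.8588782 ]
0.285 [216.68132066 229.0803115 ]
[285.70026926 227.98664461]
```

Emit:
play_rows:
  targets:
    - [[0, 0, 0], [0.01, 0.08, 0], 212]
    - [[0, 0, 0], [0.01, 0.08, 0], 212]
    - [[0, 0, 0], [0.01, 0.08, 0], 212]
    - [[0, 0, 0], [0.01, 0.06, 0], 212]
    - [[0, 0, 0], [0, 0.05, 0], 212]

```text
clock: 9.45
tool_pos: [0.6078, 0.0958, 0.0434]
eef_rot: [0.613, 0.635, -0.326, 0.339]
contact_force: [-1.5, -11.2, 6.3]
opening: 0.169
```

```bash
python3 lk.py 11 .04 180
```

```text
t 9.45 pos [0.6078 0.0958 0.0434] q [ 0.29  1.07 -0.41  1.69 -0.47  0.53  0.53] F [ -1.5 -11.2   6.3] op 0.169
x [-0.019  0.558 -0.83 ] y [0.999 0.037 0.002] tips [0.6073 0.1098 0.0226]
1 [0.0078 0.0023 0.0031]
-1 [-0.0652  1.7617 -2.5986]
```

View pics/t11c.png

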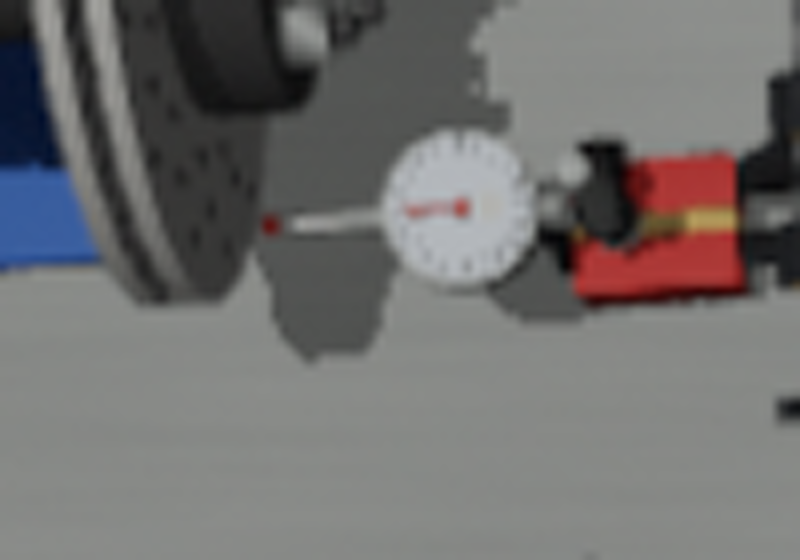

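View pics/w11.png

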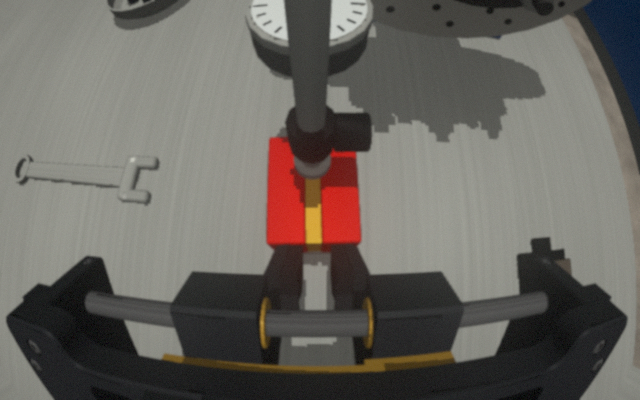

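Emit:
play_rows:
  targets:
    - [[0, 0, 0], [0, 0.05, 0], 212]
    - [[0, 0, 0], [0, 0.05, 0], 212]
    - [[0, 0, 0], [0, 0.05, 0], 212]
    - [[0, 0, 0], [0, 0, 0], 212]

```text
clock: 9.95
tool_pos: [0.6081, 0.1021, 0.0435]
eef_rot: [0.613, 0.635, -0.325, 0.339]
contact_force: [-0.0, -8.6, 3.4]
opening: 0.17
```

```bash
python3 lk.py 12 .04 180
```

```text
t 9.95 pos [0.6081 0.1021 0.0435] q [ 0.28  1.07 -0.41  1.7  -0.48  0.52  0.53] F [-0.  -8.6  3.4] op 0.17
x [-0.018  0.558 -0.83 ] y [0.999 0.037 0.002] tips [0.6076 0.1161 0.0227]
1 [0.0074 0.0028 0.0033]
-1 [-0.0644  1.7622 -2.5985]
```

View pics/t12c.png

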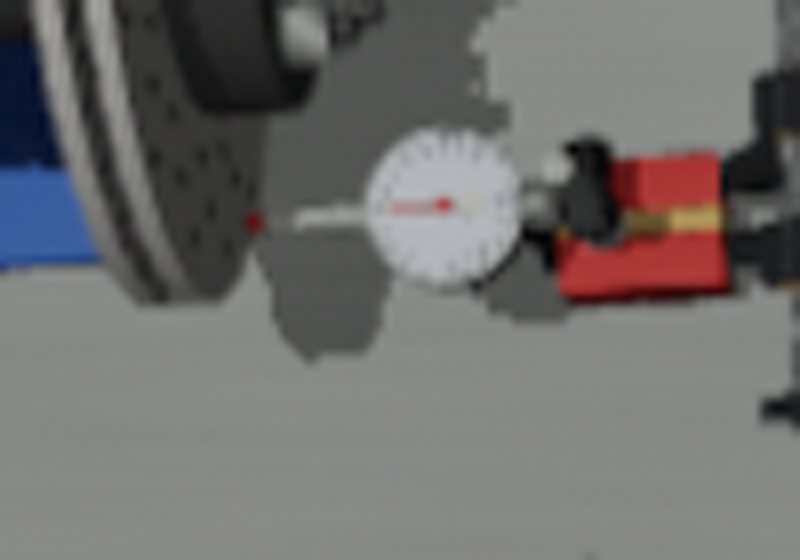

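Emit:
play_rows:
  targets:
    - [[0, 0, 0], [0, 0.04, 0], 212]
    - [[0, 0, 0], [0, 0.04, 0], 212]
    - [[0, 0, 0], [0, 0, 0], 212]

```text
clock: 10.35
tool_pos: [0.6083, 0.1052, 0.0435]
eef_rot: [0.613, 0.635, -0.325, 0.339]
contact_force: [-1.0, -9.3, 5.1]
opening: 0.17
```

```bash
python3 lk.py 13 .04 180
```

```text
t 10.35 pos [0.6083 0.1052 0.0435] q [ 0.27  1.07 -0.41  1.7  -0.48  0.52  0.52] F [-1.  -9.3  5.1] op 0.17
x [-0.018  0.558 -0.83 ] y [0.999 0.036 0.003] tips [0.6078 0.1191 0.0227]
1 [0.0076 0.003  0.0035]
-1 [-0.0639  1.7619 -2.5986]
```

View pics/t13c.png

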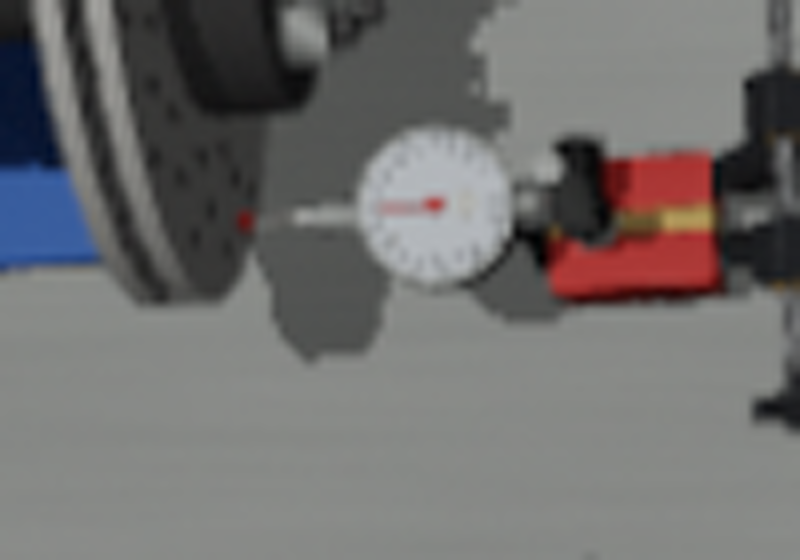

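Emit:
play_rows:
  targets:
    - [[0, 0, 0], [0, 0.04, 0], 212]
    - [[0, 0, 0], [0, 0.04, 0], 212]
    - [[0, 0, 0], [0, 0, 0], 212]

```text
clock: 10.75
tool_pos: [0.6085, 0.1078, 0.0434]
eef_rot: [0.613, 0.635, -0.326, 0.339]
contact_force: [-0.0, -10.6, 5.3]
opening: 0.172
```

```bash
python3 lk.py 14 .04 180
```

```text
t 10.75 pos [0.6085 0.1078 0.0434] q [ 0.27  1.07 -0.41  1.7  -0.48  0.52  0.52] F [ -0.  -10.6   5.3] op 0.172
x [-0.017  0.557 -0.83 ] y [0.999 0.036 0.003] tips [0.6081 0.1218 0.0227]
1 [0.0083 0.0035 0.004 ]
-1 [-0.0628  1.761  -2.599 ]
```

View pics/t14c.png

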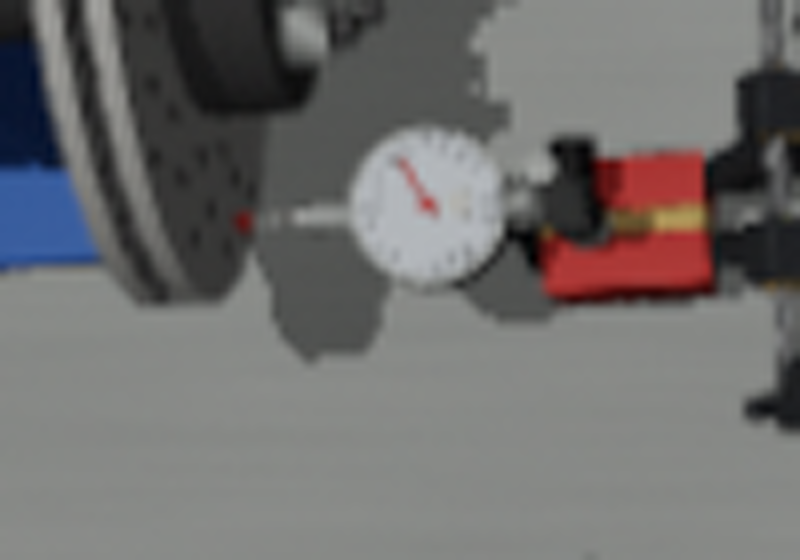

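Emit:
play_rows:
  targets:
    - [[0, 0, 0], [0, 0.04, 0], 212]
    - [[0, 0, 0], [0, 0.04, 0], 212]
    - [[0, 0, 0], [0, 0, 0], 212]

```text
clock: 11.15
tool_pos: [0.6087, 0.1109, 0.0434]
eef_rot: [0.613, 0.634, -0.326, 0.34]
contact_force: [-0.6, -10.5, 5.4]
opening: 0.167
```

```bash
python3 lk.py 15 .04 180
```

```text
t 11.15 pos [0.6087 0.1109 0.0434] q [ 0.26  1.07 -0.41  1.7  -0.48  0.51  0.52] F [ -0.6 -10.5   5.4] op 0.167
x [-0.017  0.557 -0.83 ] y [0.999 0.036 0.003] tips [0.6083 0.1248 0.0226]
1 [0.0085 0.0037 0.0043]
-1 [-0.0622  1.7606 -2.5991]
```

View pics/t15c.png

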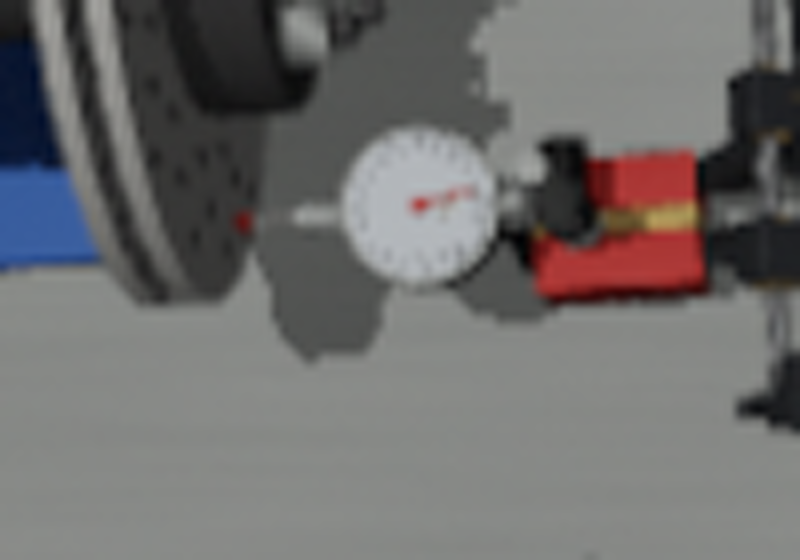

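Emit:
play_rows:
  targets:
    - [[0, 0, 0], [0, -0.1, 0], 212]
    - [[0, 0, 0], [0, -0.2, 0], 212]
    - [[0, 0, 0], [0.01, -0.4, 0], 212]
    - [[0, 0, 0], [0.02, -0.6, 0], 212]
    - [[0, 0, 0], [0.02, -0.8, 0], 212]

```text
clock: 11.75
tool_pos: [0.6081, 0.0324, 0.0441]
eef_rot: [0.612, 0.639, -0.323, 0.337]
contact_force: [0.4, -0.1, -0.4]
opening: 0.167
```

Emit:
play_rows:
  targets:
    - [[0, 0, 0], [0, -0.9, 0.2], 212]
    - [[0, 0, 0], [0, -0.6, 0.5], 212]
    - [[0, 0, 0], [0, -0.3, 0.5], 212]
    - [[0, 0, 0], [0, 0, 0], 212]
    - [[0, 0, 0], [0, 0, 0], 212]

```text
clock: 12.25
tool_pos: [0.6084, -0.04, 0.0918]
eef_rot: [0.612, 0.638, -0.323, 0.337]
contact_force: [-0.4, 0.0, -0.3]
opening: 0.17
```

```bash
python3 lk.py 16 .04 180; python3 -c "
from h import *
snap('side','s16')
b=cv2.imread('pics/s16.png')
cv2.imwrite('pics/s16c.png',cv2.resize(b[90:240,240:400],None,fx=4,fy=4,interpolation=cv2.INTER_CUBIC))"
```

```text
t 12.25 pos [ 0.6084 -0.04    0.0918] q [ 0.46  1.01 -0.35  1.58 -0.39  0.79  0.59] F [-0.4  0.  -0.3] op 0.17
x [-0.023  0.563 -0.826] y [0.999 0.041 0.   ] tips [ 0.6078 -0.0259  0.0711]
1 [ 0.0015  0.0003 -0.0009]
-1 [ 0.0713 -1.7701  2.5935]
```

View pics/t16c.png

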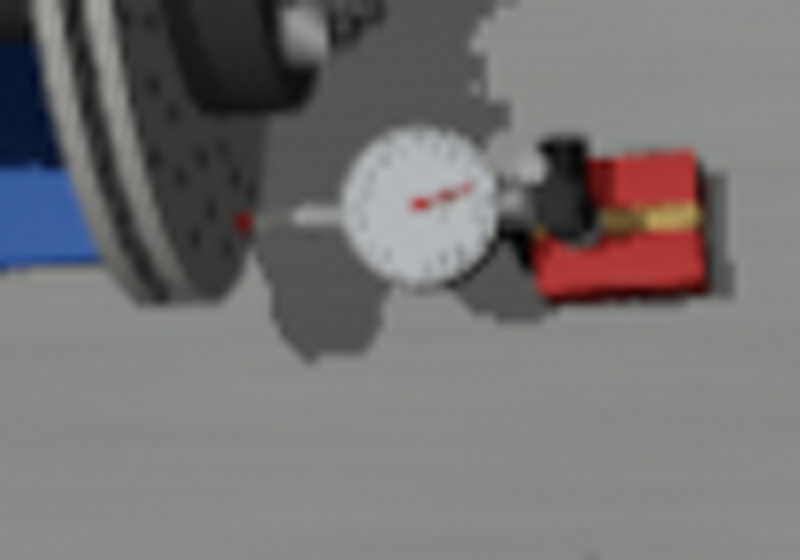

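View pics/s16c.png

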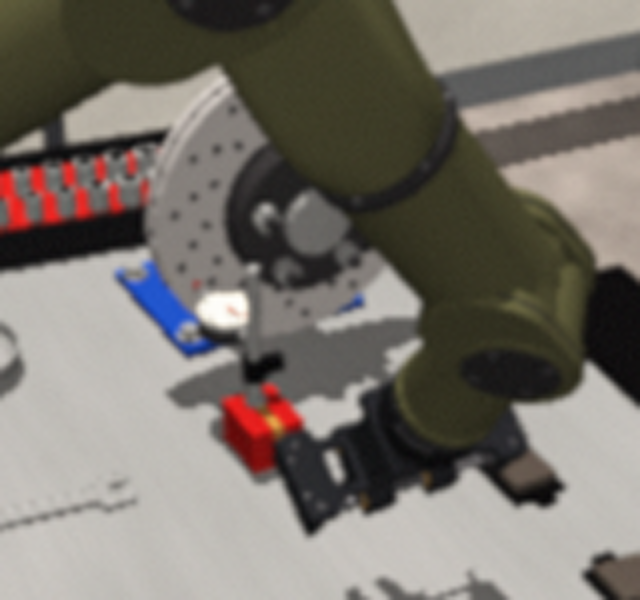

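View pics/t16.png

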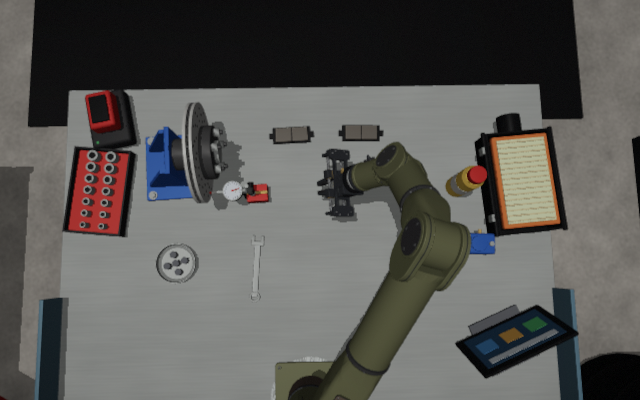

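```bash
python3 m.py t16 180 244 222 421 204; python3 -c "
import numpy as np
for cx in (.697,.7009): print(np.hypot(cx-.5955,.056))
from h import *
print(r.finish_job())"
```

```text
[0.5967 0.2765 0.109 ] [0.6005 0.2114 0.12  ] yaw 0.059
0.11592346613175429
0.11935308961229277
the job is handed in; nothing more can be done
None
```

I pushed the stand about 0.26 m along the bench with two fingertips low on the back of the red base. I turned it about 0.14 rad on the way and fed it in over the last millimetres in steps of about 3 mm. I then backed the gripper clear and handed the job in at about 12 s of the 64 s allowed. No verdict was reported.

Last checks, from the top picture and the robot state after backing off:

| Check | Reading | Allowed |
|---|---|---|
| Plunger press, from the needle (nearly away from the plunger) | about 4.5 mm | 2.5 to 7.5 mm |
| Plunger tip from the disc's centre | about 117 mm | 98 to 138 mm |
| Angle between gauge and disc | 0.00 to 0.03 rad | below 0.14 rad |
| Contact force on the tool | at sensor-noise level (under 0.5 N) | none |

- **Stand and bystanders:** The stand looks flat. The pads, dish, spanner and can look unmoved, but I judged that by eye. The caliper was partly hidden by the arm and the socket fully, so I could not check those two. My path did not go near them.
- **Angle readings that disagreed:** I measured the stand's yaw as 0.059 rad from the picture but 0.04 from the tool. I measured the disc's as 0.034 to 0.044.
- **Disc position:** My image fits of the disc's face differed by about 5 mm. I therefore set the final press from the needle, not from those fits.

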